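Carry a goldsmith's forming stakes over to the tool tray in the same order

ROBOT

A 6-joint arm with a two-finger parallel gripper is mounted at the origin on the work surface. World frame = base frame: x ahead of the robot, y to its left, z up, the work surface at z = 0. Lengths are in mm, angles in rad, forces in N, time in s.
With the tool pointing down it reaches from about 350 to 875 mm from the base axis. Payload 4.2 kg.
Tool frame: the origin (TCP) lies at the very end of the fingers, on their centre line; the grasp point (between the pads) lies 19 mm behind it; z points along the fingers, y is the line along which they close (so a half turn about z gives the same grasp; the last joint's range is limited). The gripper opens to 85 mm and grips with 20 to 120 N. Pads are 22 mm wide; open, the fingers measure 114 mm over their backs; the gripper's body (76 mm by 85 mm) begins 54 mm behind the grasp point. The pads swing forward as they close: fully open they stand 13 mm farther back than shut.
Start: joints at [-0.846, 0.385, 0.008, 0, -1.194, -0.259], TCP at [280.722, -558.385, 231.312] pointing down, gripper open.
Joint ranges: [-3.14, 3.14], [-1.21, 2.06], [-1.07, 1.41], [-3.16, 2.05], [-2.99, -0.16], [-3.1, 3.1]. Speed limits (rad/s): [2.79, 2.79, 3.14, 3.14, 3.14, 3.14].

INTERFACE

Orientations are given as a unit quaternion [x, y, z, w].
In Python, from bench import arm gives the robot as it stands. The module is installed in compiled form; this text tells all that it offers.
- The arm moves only by the tool drive_tool, never from a script. Its argument "targets" is a list of rows, each a list of 5 numbers: the closure, from -1 (fully open) to 1 (shut), then the shift along the tool's x, y, z in mm, then the turn about the tool's z in degrees. In form: [[grip, tx, ty, tz, roll], ...]. A call has 1 to 12 rows; each row is the pose to reach, as a shift and turn from the pose commanded when the call began, along the tool's axes at that moment; what a row does not reach only later rows make up. A row lasts 1/10 s, in which the tool goes at most 50 mm and 8.59 degrees, less where a joint would pass 70% of its speed; a pose out of reach is approached as far as the arm can. A call with a gripper value outside its range is refused whole. The fingers move at their own pace and stop on an object; the grip force is fixed at half the most. Time passes only in rows, so rows that repeat a pose let the fingers close. It gives the time, the measured TCP pose, the force, the opening and the grip force at its end, in the units of the state.
- arm.read_state(): the state, without advancing time (a new reading comes with each control period).
- arm.get_image(name): name is "scene" or "side" or "wrist"; returns the picture (400x640x3 uint8, blue, green, red); there is no depth.
- arm.camera_params(name): a dict with "fov_y" (degrees; the focal length in pixels is half the picture's height over the tangent of half this angle, whatever the lens; pixels are square), "cx", "cy" (the principal point, pixels), "D" ([k1, k2, p1, p2, k3] as OpenCV has them; the pictures are not rectified), "rvec" (rotation vector, rad) and "tvec" (3), from world to camera coordinates, as OpenCV has them; the wrist camera has in their place "tool_from_camera" (4x4, takes a point from camera to tool coordinates, whose origin is the TCP and whose axes are the flange's). Camera axes: x right, y down, z forward; pixel columns grow to the right and rows downward; lengths in mm; the calibration is good to about 2 mm. A picture is of the moment at which its call begins: read the wrist's pose just before it. camera_params takes no time and is no camera call.
- arm.job_done(): hands the job in; it is judged then, once.
The state is a dict: "clock": time; "joints": joint angles; "joint_vel": joint speeds; "joint_efforts": joint torques, N m; "position": TCP position; "ee_rot": TCP orientation; "contact_force": force on the tool from outside, world axes, zero at the start; "wrist_torque": the same for the moment, N m; "gripper_width": finger opening in mm; "grasp_force": force on a finger pad.
Only numpy, scipy, OpenCV 4.12 (cv2) and the standard library are available. Lean on these libraries where they do the work, as an engineer would, in place of code of your own. Each camera call takes 0.05 s, during which the arm holds its last target. There are 200 camera calls.

TASK

The four steel forming stakes stand in the brass cups of the working board in the order of the job, counted from the board's brass knob. Move them all to the empty wooden tray, one standing upright in each compartment, in the same order counted from the tray's brass knob: the stake nearest the knob on the board goes nearest the knob in the tray, and so on down the row. Set them down, do not drop them, and let none fall over.

Things in the scene. Friction and masses are not known exactly. Their poses are not given: they have to be found in the camera images.
- board: The working board the stakes stand on at the start: pale wood strip, 70 mm (its x) by 290 mm (y), 8 mm thick, fixed, a brass knob (24 mm wide, top 30 mm above the bench) at its +y end, y = 145 mm. Origin on the bench under the middle of its row of four brass cups; cup centres at x = 0, y = -93.75, -31.25, 31.25, 93.75 mm.
- tray: Empty dark wood tray, 70 mm (its x) by 255 mm (y), 17 mm high, fixed, lying any way round; brass knob (24 mm wide, top 34 mm above the bench) at its +y end, y = 145 mm. Origin on the bench under its middle. Four compartments, centres x = 0, y = -93.75, -31.25, 31.25, 93.75 mm, each 60 (x) by 57.5 mm (y) inside; walls 5 mm, inner floor 5 mm above the bench.
- cup_a: Shallow round brass cup fixed on the board, 54 mm over the rim, 10 mm high (rim 18 mm above the bench), inner floor 3 mm above its origin; the stake with a shallow domed top stands in it at the start. The four cups look alike and their order along the board changes. Origin at the centre of its underside, 8 mm above the bench.
- cup_b: Shallow round brass cup fixed on the board, 54 mm over the rim, 10 mm high (rim 18 mm above the bench), inner floor 3 mm above its origin; the stake with an 18 mm ball on a short neck stands in it at the start. The four cups look alike and their order along the board changes. Origin at the centre of its underside, 8 mm above the bench.
- cup_c: Shallow round brass cup fixed on the board, 54 mm over the rim, 10 mm high (rim 18 mm above the bench), inner floor 3 mm above its origin; the stake with a pointed cone top stands in it at the start. The four cups look alike and their order along the board changes. Origin at the centre of its underside, 8 mm above the bench.
- cup_d: Shallow round brass cup fixed on the board, 54 mm over the rim, 10 mm high (rim 18 mm above the bench), inner floor 3 mm above its origin; the stake with an 18 mm square block on top stands in it at the start. The four cups look alike and their order along the board changes. Origin at the centre of its underside, 8 mm above the bench.
- stake_dome: Loose polished steel forming stake with a shallow domed top, 69 mm tall, about 0.26 kg: round foot 36 mm in diameter, tapering by 11 mm height into a plain round column 26 mm in diameter up to 56 mm (grip it there, about 40 mm above the foot's underside), then the head, no wider than the column. z up its axis, origin at the centre of the underside.
- stake_ball: Loose polished steel forming stake with an 18 mm ball on a short neck, 77 mm tall, about 0.26 kg: round foot 36 mm in diameter, tapering by 11 mm height into a plain round column 26 mm in diameter up to 56 mm (grip it there, about 40 mm above the foot's underside), then the head, no wider than the column. z up its axis, origin at the centre of the underside.
- stake_cone: Loose polished steel forming stake with a pointed cone top, 76 mm tall, about 0.26 kg: round foot 36 mm in diameter, tapering by 11 mm height into a plain round column 26 mm in diameter up to 56 mm (grip it there, about 40 mm above the foot's underside), then the head, no wider than the column. z up its axis, origin at the centre of the underside.
- stake_square: Loose polished steel forming stake with an 18 mm square block on top, 70 mm tall, about 0.26 kg: round foot 36 mm in diameter, tapering by 11 mm height into a plain round column 26 mm in diameter up to 56 mm (grip it there, about 40 mm above the foot's underside), then the head, no wider than the column. z up its axis, origin at the centre of the underside.
There are look-alikes about, which are no part of the job. What is shaped like the stake_cone but pink or purple is not meant.

How it is judged (in metres and radians):
At the end, for the whole second after the job is handed in: Each stake upright (0.12 rad), released, at rest (0.02 m/s, 0.2 rad/s), foot on the tray floor (underside under 9 mm above the bench), within 15 mm in the tray's x and y of the centre of the compartment with the same place from the tray's knob as its cup has from the board's knob (((y of cup_a in the frame of board between -0.11375 and -0.07375 m and y of stake_dome in the frame of tray between -0.10875 and -0.07875 m) or (y of cup_a in the frame of board between -0.05125 and -0.01125 m and y of stake_dome in the frame of tray between -0.04625 and -0.01625 m) or (y of cup_a in the frame of board between 0.01125 and 0.05125 m and y of stake_dome in the frame of tray between 0.01625 and 0.04625 m) or (y of cup_a in the frame of board between 0.07375 and 0.11375 m and y of stake_dome in the frame of tray between 0.07875 and 0.10875 m)) and x of stake_dome in the frame of tray between -0.015 and 0.015 m and z of each of stake_dome, stake_ball, stake_cone, stake_square in the frame of tray below 0.009 m and angle between each of stake_dome, stake_ball, stake_cone, stake_square's own z axis and vertical below 0.12 rad and linear speed of each of stake_dome, stake_ball, stake_cone, stake_square below 0.02 m/s and angular speed of each of stake_dome, stake_ball, stake_cone, stake_square below 0.2 rad/s and ((y of cup_b in the frame of board between -0.11375 and -0.07375 m and y of stake_ball in the frame of tray between -0.10875 and -0.07875 m) or (y of cup_b in the frame of board between -0.05125 and -0.01125 m and y of stake_ball in the frame of tray between -0.04625 and -0.01625 m) or (y of cup_b in the frame of board between 0.01125 and 0.05125 m and y of stake_ball in the frame of tray between 0.01625 and 0.04625 m) or (y of cup_b in the frame of board between 0.07375 and 0.11375 m and y of stake_ball in the frame of tray between 0.07875 and 0.10875 m)) and x of stake_ball in the frame of tray between -0.015 and 0.015 m and ((y of cup_c in the frame of board between -0.11375 and -0.07375 m and y of stake_cone in the frame of tray between -0.10875 and -0.07875 m) or (y of cup_c in the frame of board between -0.05125 and -0.01125 m and y of stake_cone in the frame of tray between -0.04625 and -0.01625 m) or (y of cup_c in the frame of board between 0.01125 and 0.05125 m and y of stake_cone in the frame of tray between 0.01625 and 0.04625 m) or (y of cup_c in the frame of board between 0.07375 and 0.11375 m and y of stake_cone in the frame of tray between 0.07875 and 0.10875 m)) and x of stake_cone in the frame of tray between -0.015 and 0.015 m and ((y of cup_d in the frame of board between -0.11375 and -0.07375 m and y of stake_square in the frame of tray between -0.10875 and -0.07875 m) or (y of cup_d in the frame of board between -0.05125 and -0.01125 m and y of stake_square in the frame of tray between -0.04625 and -0.01625 m) or (y of cup_d in the frame of board between 0.01125 and 0.05125 m and y of stake_square in the frame of tray between 0.01625 and 0.04625 m) or (y of cup_d in the frame of board between 0.07375 and 0.11375 m and y of stake_square in the frame of tray between 0.07875 and 0.10875 m)) and x of stake_square in the frame of tray between -0.015 and 0.015 m); the robot touches nothing.
It fails at once if a stake falls over (tilts more than 0.8 rad) (angle between any of stake_dome, stake_ball, stake_cone, stake_square's own z axis and vertical above 0.8 rad).
It fails at once if a stake is dropped or slammed down (faster than 0.7 m/s with its underside less than 40 mm above the bench) ((height (world z) of stake_dome below 0.04 m and linear speed of stake_dome above 0.7 m/s) or (height (world z) of stake_ball below 0.04 m and linear speed of stake_ball above 0.7 m/s) or (height (world z) of stake_cone below 0.04 m and linear speed of stake_cone above 0.7 m/s) or (height (world z) of stake_square below 0.04 m and linear speed of stake_square above 0.7 m/s)).
It also fails if it takes over 106 s, if anything falls off the work surface, if the arm or the gripper's body presses on something with over 40 N, if the wrist force passes 120 N, or if a joint passes its speed limit or range.

## Working session

There is one attempt and no reset: what is moved stays moved. The work goes in short steps, Python scripts to look and compute and a tool call to move; the robot and the scene stay as the last step left them, time stands still between calls to the robot, and variables do not carry over. Pictures are saved under pics/ and viewed, at most 14 in all, crops included, and the job is handed in when it is done.

Besides the shell and the picture viewer there is one more tool, called after ">>>" by a JSON object that holds its "name" and its "arguments". drive_tool: Moves the arm, as the interface text tells. Its arguments: {"type":"object","properties":{"targets":{"type":"array","items":{"type":"array","items":{"type":"number"}}}},"required":["targets"]}

```bash
mkdir -p pics
cat > h.py <<'E'
import numpy as np, cv2
from bench import arm
from scipy.spatial.transform import Rotation as R
def K(p):
    f=200/np.tan(np.radians(p["fov_y"])/2); return np.array([[f,0,p["cx"]],[0,f,p["cy"]],[0,0,1.]])
def pose(name,st=None):
    p=arm.camera_params(name)
    if name=="wrist":
        st=st or arm.read_state(); T=np.eye(4); T[:3,:3]=R.from_quat(st["ee_rot"]).as_matrix(); T[:3,3]=st["position"]
        M=T@np.array(p["tool_from_camera"]); return p,M[:3,:3],M[:3,3]
    Rm=cv2.Rodrigues(np.array(p["rvec"],float))[0]; return p,Rm.T,-Rm.T@np.array(p["tvec"],float).ravel()
def ray(name,uv,st=None):
    p,Rw,o=pose(name,st)
    n=cv2.undistortPoints(np.array(uv,float).reshape(-1,1,2),K(p),np.array(p["D"],float)).reshape(-1,2)
    return o,np.c_[n,np.ones(len(n))]@Rw.T
def onz(name,uv,z,st=None):
    o,d=ray(name,uv,st); return o+d*((z-o[2])/d[:,2])[:,None]
def proj(name,P,st=None):
    p,Rw,o=pose(name,st); Rc=Rw.T
    return cv2.projectPoints(np.array(P,float).reshape(-1,1,3),cv2.Rodrigues(Rc)[0],-Rc@o,K(p),np.array(p["D"],float))[0].reshape(-1,2)
E
python3 - <<'E'
from h import *
for n in("scene","side","wrist"):
    cv2.imwrite(f"pics/{n}0.png",arm.get_image(n)); print(n,arm.camera_params(n))
print(arm.read_state())
E
```

```text
scene {'fov_y': 46.98016922819983, 'cx': 324.25666805380047, 'cy': 199.6815360027314, 'D': array([-0.04259198,  0.        ,  0.        ,  0.        ,  0.        ]), 'rvec': array([ 2.36581549,  0.96276831, -0.28777781]), 'tvec': array([-406.49917683, -285.61603792, 1212.29809801])}
side {'fov_y': 48.9193055323203, 'cx': 322.91907101964784, 'cy': 196.44454200253986, 'D': array([-0.01394771,  0.        ,  0.        ,  0.        ,  0.        ]), 'rvec': array([ 0.56635298, -2.55467599,  1.31980051]), 'tvec': array([486.59213968, 150.54559542, 766.48235688])}
wrist {'fov_y': 66.79869662877321, 'cx': 319.9379597768702, 'cy': 198.14777809583168, 'D': array([-0.02831762,  0.        ,  0.        ,  0.        ,  0.        ]), 'tool_from_camera': array([[ 1.03661234e-03, -9.57152838e-01, -2.89581370e-01,
         7.39948442e+01],
       [ 9.99998599e-01,  1.37283248e-03, -9.57933220e-04,
        -1.14229747e+00],
       [ 1.31443521e-03, -2.89579972e-01,  9.57152920e-01,
        -1.42727328e+02],
       [ 0.00000000e+00,  0.00000000e+00,  0.00000000e+00,
         1.00000000e+00]])}
{'clock': 0.15, 'joints': array([-8.46412900e-01,  3.85356448e-01,  6.95952249e-03, -3.41328551e-04,
       -1.19398654e+00, -2.58612428e-01]), 'joint_vel': array([ 1.59657926e-04, -1.88235657e-03,  4.90826737e-03,  1.44606272e-03,
        7.94935903e-06,  1.31550537e-03]), 'joint_efforts': array([-8.77147722e-04, -3.92678368e+01,  1.88580716e+01,  4.18861806e+00,
       -3.43563777e-03,  3.18439568e-07]), 'position': array([ 280.52324048, -558.02966855,  230.49637191]), 'ee_rot': array([-2.30724784e-01,  9.73018715e-01,  7.74503044e-04, -2.34660801e-04]), 'contact_force': array([-1.0144738 ,  0.96396335, -0.30395869]), 'wrist_torque': array([ 0.01030994, -0.01407864,  0.00809386]), 'grasp_force': 0.0, 'gripper_width': 85.70186676966267}
```

View pics/scene0.png

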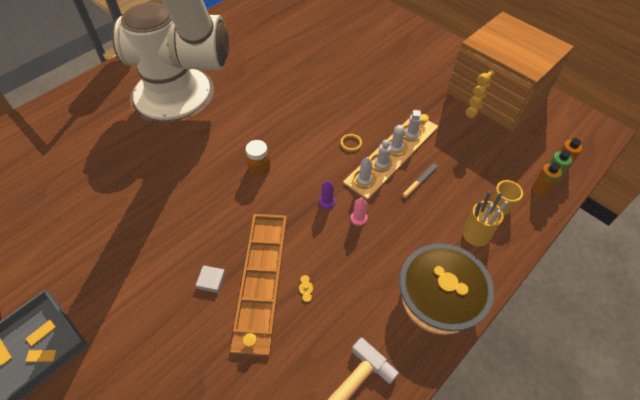

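View pics/side0.png

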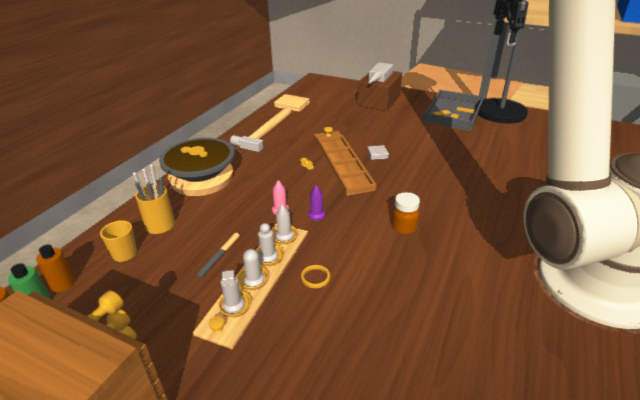

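The scene view shows the board from (350,185) to (435,125), with its knob near (424,118). In the side view that knob is at (217,323). Counted from the knob, the stakes are square (414,124), dome (397,138), ball (384,154) and cone (365,172). The tray's knob is at (250,341).

Possible mix-ups: the purple cone at (327,194) and the pink cone at (360,210) are look-alikes and are excluded. The steel cone at (365,172) and the dome at (397,138) need telling apart, so I'll check them in a close crop.

Run:
```python
from h import *
a=cv2.imread("pics/scene0.png"); s=cv2.imread("pics/side0.png")
c=np.zeros((600,800,3),np.uint8)
b=cv2.resize(a[100:200,340:445],None,fx=4,fy=4,interpolation=cv2.INTER_CUBIC); c[:400,:420]=b
t=cv2.resize(a[205:360,225:295],None,fx=3.8,fy=3.8,interpolation=cv2.INTER_CUBIC); c[:t.shape[0],430:430+t.shape[1]]=t
cv2.imwrite("pics/crop1.png",c)
d=cv2.resize(s[190:350,190:320],None,fx=3.7,fy=3.7,interpolation=cv2.INTER_CUBIC); cv2.imwrite("pics/crop2.png",d)
```

```text
(no output)
```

View pics/crop1.png

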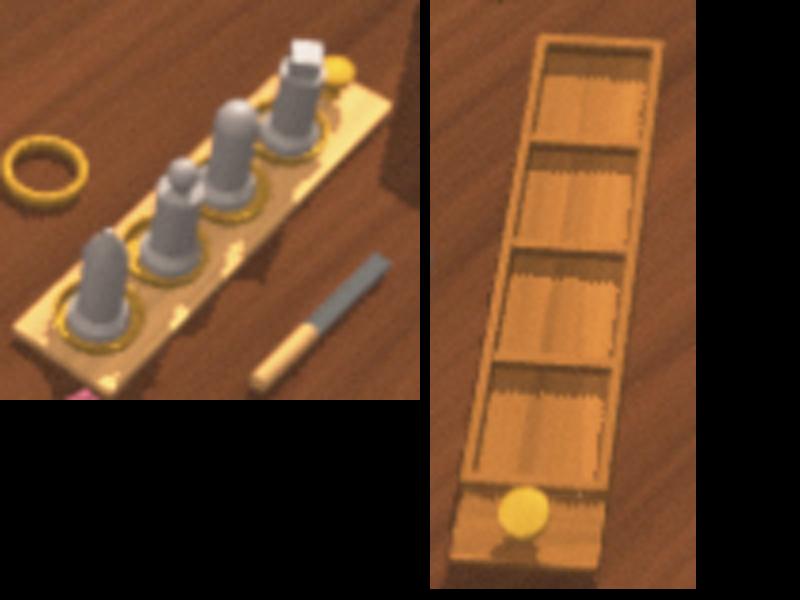

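View pics/crop2.png

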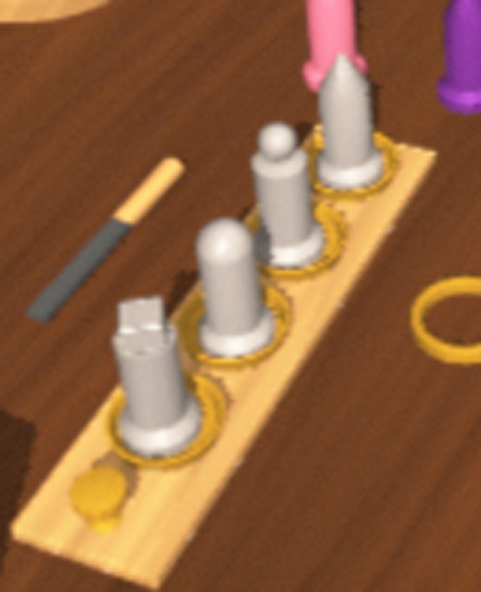

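The crop settles it: from the board's knob the order is square, dome, ball, cone, all of them steel. Next I'll measure the tray rim corners, the board corners and the stake tips.

Run:
```python
from h import *
np.set_printoptions(precision=1,suppress=True)
sT=lambda q:np.c_[225+(np.array(q)[:,0]-430)/3.8,205+np.array(q)[:,1]/3.8]
sB=lambda q:np.c_[340+np.array(q)[:,0]/4,100+np.array(q)[:,1]/4]
sS=lambda q:190+np.array(q)/3.7
c=onz("scene",sT([(541,37),(662,42),(608,489),(462,484)]),17)[:,:2]; print("tray",c,np.linalg.norm(np.diff(c,axis=0,append=c[:1]),axis=1))
k=onz("scene",sT([(524,512)]),28)[:,:2]; print("tray knob",k)
m=c.mean(0); e=(c[2]+c[3]-c[0]-c[1])/2; e/=np.linalg.norm(e); print("tray mid",m,"dir",e,np.degrees(np.arctan2(e[1],e[0])),"knob along",(k-m)@e)
b=onz("scene",sB([(14,326),(110,392),(391,104)]),8)[:,:2]; print("board",b,np.linalg.norm(np.diff(b,axis=0),axis=1))
b2=onz("side",sS([(434,152),(158,587),(12,530)]),8)[:,:2]; print("board side",b2,np.linalg.norm(np.diff(b2,axis=0),axis=1))
# tips triangulated
A=sB([(306,47),(237,108),(182,170),(106,233)]); B=sS([(142,311),(226,228),(276,138),(343,56)])
for u,v in zip(A,B):
    o1,d1=ray("scene",[u]);o2,d2=ray("side",[v]);d1,d2=d1[0],d2[0]
    t=np.linalg.lstsq(np.c_[d1,-d2],o2-o1,rcond=None)[0]; p=o1+t[0]*d1;q=o2+t[1]*d2
    print("tip",(p+q)/2,np.linalg.norm(p-q))
print("foot scene",onz("scene",sB([(292,135),(230,195),(172,253),(99,319)]),15)[:,:2])
print("foot side",onz("side",sS([(161,425),(238,328),(290,242),(350,165)]),18)[:,:2])
```

```text
tray [[ 462.  -106.3]
 [ 512.4  -61.3]
 [ 678.5 -252.7]
 [ 627.2 -299.7]] [ 67.5 253.4  69.5 254.4]
tray knob [[ 662.1 -289.3]]
tray mid [ 570. -180.] dir [ 0.7 -0.8] -49.28269951850657 knob along [143.]
board [[532.3  96.8]
 [600.8 100.4]
 [581.6 389.8]] [ 68.7 290. ]
board side [[526.8  97. ]
 [503.8 387.9]
 [575.4 390.6]] [291.7  71.6]
tip [549.6 320.1  82.5] 3.728493543455623
tip [549.1 257.7  77.5] 3.7774769581548546
tip [559.1 197.   80.8] 2.5639701096672445
tip [560.4 130.7  84.3] 3.442464295668067
foot scene [[557.  318.8]
 [560.6 254.2]
 [564.7 195.7]
 [566.3 129.8]]
foot side [[545.2 323.8]
 [546.1 260. ]
 [554.4 199.5]
 [556.3 135.5]]
```

```bash
cat >> h.py <<'E'
def to(x,y,z,yaw):  # yaw: world direction (deg) of tool y, mod 180
    st=arm.read_state(); Rm=R.from_quat(st["ee_rot"]).as_matrix()
    t=Rm.T@(np.array([x,y,z])-st["position"]); cur=np.degrees(np.arctan2(Rm[1,1],Rm[0,1]))
    d=(yaw-cur+90)%180-90
    print("t=%.25s %s yaw %.1f d=%s roll=%.1f"%(st["clock"],st["position"].round(1),cur,t.round(1),-d), "q6 %.2f"%st["joints"][5],"w %.1f"%st["gripper_width"])
E
python3 -c "
from h import *
to(550,227,230,184)"
```

```text
t=0.15 [ 280.5 -558.   230.5] yaw 116.7 d=[-593.3  580.5    1.4] roll=-67.3 q6 -0.26 w 85.7
```

>>> {"name": "drive_tool", "arguments": {"targets": [[-1, -595, 580, 0, -67], [-1, -595, 580, 0, -67], [-1, -595, 580, 0, -67], [-1, -595, 580, 0, -67], [-1, -595, 580, 0, -67], [-1, -595, 580, 0, -67], [-1, -595, 580, 0, -67], [-1, -595, 580, 0, -67], [-1, -595, 580, 0, -67], [-1, -595, 580, 0, -67], [-1, -595, 580, 0, -67], [-1, -595, 580, 0, -67]]}}

```text
clock: 1.35
position: [476.5, 10.9, 231.5]
ee_rot: [0.73, -0.684, 0.0, -0.0]
contact_force: [0.8, -0.3, 0.5]
gripper_width: 85.4
grasp_force: 0.0
```

```bash
python3 -c "
from h import *
to(550,227,230,184)"
```

```text
t=1.35 [476.5  10.9 231.5] yaw -176.3 d=[-210.9  -87.3    1.5] roll=-0.3 q6 -0.30 w 85.4
```

>>> {"name": "drive_tool", "arguments": {"targets": [[-1, -210, -87, 0, 0], [-1, -210, -87, 0, 0], [-1, -210, -87, 0, 0], [-1, -210, -87, 0, 0], [-1, -210, -87, 0, 0], [-1, -210, -87, 0, 0], [-1, -210, -87, 0, 0]]}}

```text
clock: 2.05
position: [549.3, 224.1, 230.4]
ee_rot: [0.73, -0.684, -0.0, 0.001]
contact_force: [-0.7, -0.7, -1.1]
gripper_width: 85.3
grasp_force: 0.0
```

Run:
```python
from h import *
to(550,227,230,184); im=arm.get_image("wrist")
P=[[549.6,320,80],[549,257.7,80],[559,197,80],[560.4,130.7,80]]
print(proj("wrist",P).round())
cv2.imwrite("pics/w1.png",im)
```

```text
t=2.05 [549.3 224.1 230.4] yaw -176.3 d=[-2.8 -0.8  0.4] roll=-0.3 q6 -0.59 w 85.3
[[314. 271.]
 [318. 218.]
 [312. 158.]
 [315.  86.]]
```

View pics/w1.png

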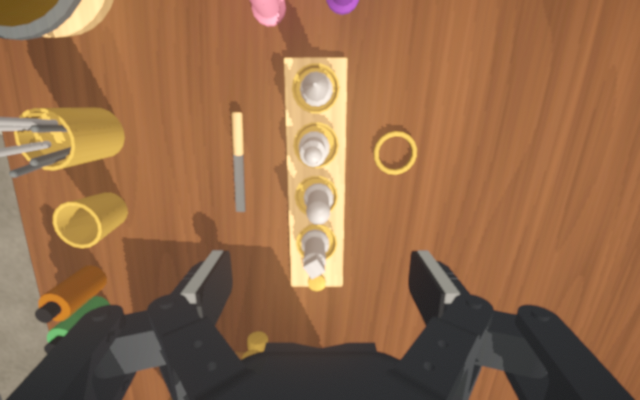

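The wrist view shows the four stake heads at (314,266), (318,210), (313,155) and (317,87). The cup rings are at about (315,240), (316,195), (316,144) and (315,88).

Run:
```python
from h import *
np.set_printoptions(precision=1,suppress=True)
st=arm.read_state()
print("cups",onz("wrist",[(315,240),(316,194),(316,143),(315,87)],18)[:,:2])
for p,z in zip([(314,264),(318,212),(313,153),(317,87)],[79,76,79,86]): print("head",onz("wrist",[p],z))
b=onz("wrist",[(284,58),(348,57),(343,286),(291,285)],8);print(b[:,:2])
to(546,321,36,184)
```

```text
cups [[549.9 311.5]
 [552.4 250.4]
 [556.2 188.9]
 [561.1 127.5]]
head [[550.1 312.   79. ]]
head [[549.5 253.1  76. ]]
head [[558.2 191.8  79. ]]
head [[558.1 131.5  86. ]]
[[597.5  98.6]
 [526.6  93. ]
 [507.  382.8]
 [578.8 385.9]]
t=2.1 [549.3 223.4 230.8] yaw -176.3 d=[-97.8  -3.2 194.8] roll=-0.3 q6 -0.59 w 85.3
```

>>> {"name": "drive_tool", "arguments": {"targets": [[-1, -46, 0, 0, 0], [-1, -92, 0, 0, 0], [-1, -93, 0, 50, 0], [-1, -93, -1, 100, 0], [-1, -93, -1, 120, 0], [-1, -93, -1, 120, 0], [-1, -93, -1, 120, 0]]}}

```text
clock: 2.8
position: [545.6, 316.1, 112.6]
ee_rot: [0.729, -0.684, 0.0, -0.001]
contact_force: [-0.3, 0.2, 1.0]
gripper_width: 85.4
grasp_force: 0.0
```

Run:
```python
from h import *
to(549,316,33,184)
im=arm.get_image("wrist")
st=arm.read_state();print(proj("wrist",[st["position"],[549,316,81],[549,316,51],[550,254,80]]).round())
cv2.imwrite("pics/w2.png",im)
```

```text
t=2.8 [545.6 316.1 112.6] yaw -176.4 d=[ 0.3 -3.3 79.6] roll=-0.4 q6 -0.72 w 85.4
[[320. 257.]
 [316. 231.]
 [317. 214.]
 [321. 129.]]
```

View pics/w2.png

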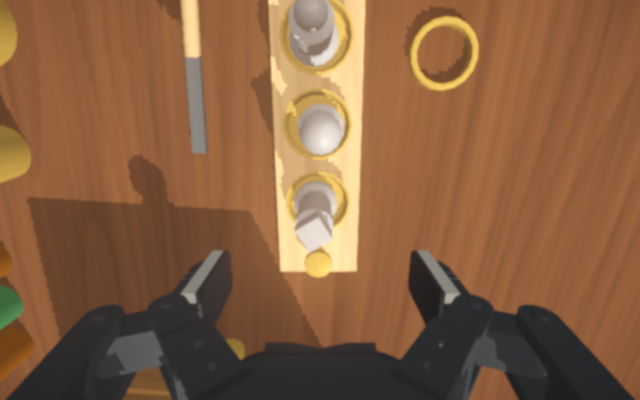

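The square's head is at (314,229), against a predicted (316,231), so the pose (550,315) holds. Dome head (321,131) also agrees. I'll descend and grip.

>>> {"name": "drive_tool", "arguments": {"targets": [[-1, 1, -4, 40, 0], [-1, 1, -4, 70, 0], [-1, 1, -4, 80, 0], [-1, 1, -4, 80, 0], [0, 1, -4, 80, 0], [1, 1, -4, 80, 0], [1, 1, -4, 80, 0], [1, 1, -4, 80, 0], [1, 1, -4, 80, 0], [1, 1, -4, 80, 0], [1, 1, -4, 80, 0], [1, 1, -4, 80, 0]]}}

```text
clock: 4.05
position: [549.4, 316.5, 32.5]
ee_rot: [0.73, -0.684, 0.0, -0.001]
contact_force: [-0.7, -0.8, 5.6]
gripper_width: 24.1
grasp_force: 58.6
```

>>> {"name": "drive_tool", "arguments": {"targets": [[1, 0, 0, -10, 0], [1, 0, 0, -40, 0], [1, 0, 0, -80, 0], [1, 0, 0, -120, 0], [1, 0, 0, -130, 0], [1, 0, 0, -130, 0]]}}

```text
clock: 4.65
position: [549.2, 316.5, 163.0]
ee_rot: [0.729, -0.684, -0.0, -0.002]
contact_force: [0.0, -0.1, -2.3]
gripper_width: 24.5
grasp_force: 59.3
```

Run:
```python
from h import *
to(586,-199,160,220.7)
```

```text
t=4.65 [549.2 316.5 163. ] yaw -176.3 d=[516.8  -3.7   1.7] roll=-37.0 q6 -0.71 w 24.5
```

>>> {"name": "drive_tool", "arguments": {"targets": [[1, 20, 0, 0, -3], [1, 60, 0, 0, -6], [1, 105, 0, 0, -10], [1, 153, -1, 0, -13], [1, 203, -1, 0, -16], [1, 253, -2, 0, -20], [1, 303, -2, 0, -23], [1, 353, -3, 0, -27], [1, 400, -3, 0, -30], [1, 445, -4, 0, -34], [1, 490, -4, 0, -37], [1, 517, -4, 0, -37]]}}

```text
clock: 5.85
position: [584.1, -202.2, 157.9]
ee_rot: [0.908, -0.418, -0.003, 0.001]
contact_force: [-0.5, 0.3, -1.3]
gripper_width: 24.9
grasp_force: 59.3
```

>>> {"name": "drive_tool", "arguments": {"targets": [[1, 0, 0, 0, 0], [1, 0, 0, 0, 0]]}}

```text
clock: 6.05
position: [584.4, -199.9, 158.5]
ee_rot: [0.908, -0.418, -0.003, 0.0]
contact_force: [-0.7, 0.3, -2.6]
gripper_width: 24.4
grasp_force: 59.3
```

Run:
```python
from h import *
to(631,-251,100,220.7)
im=arm.get_image("wrist")
e=np.array([.6523,-.758]);n=np.array([.758,.6523]);m=np.array([570,-180.])
P=[[*(m+e*b*127.5+n*a*35),17] for a,b in((-1,-1),(1,-1),(1,1),(-1,1))]+[[*(m+e*145),30]]
print(proj("wrist",P).round())
cv2.imwrite("pics/w3.png",im)
```

```text
t=6.05 [ 584.4 -199.9  158.5] yaw -139.4 d=[69.4 -2.3 58.1] roll=-0.1 q6 0.78 w 24.4
[[349. 318.]
 [287. 318.]
 [277.  73.]
 [357.  73.]
 [317.  48.]]
```

View pics/w3.png

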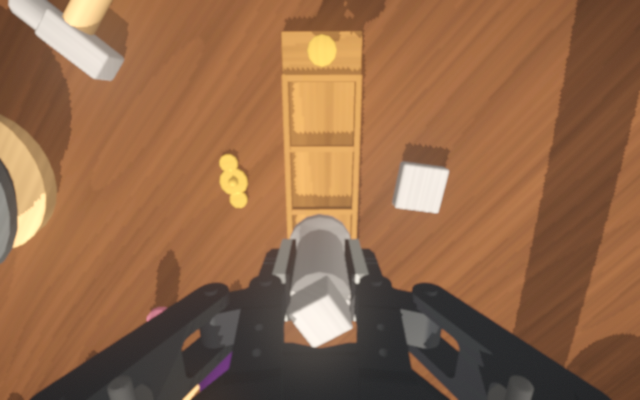

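The wrist view shows the tray's knob-end rim at (282,75) and (362,75), the knob at (321,50) and the first divider at row 148. The tray lies about 5 px right of my prediction, so I'll correct its position.

Run:
```python
from h import *
np.set_printoptions(precision=1,suppress=True)
c=onz("wrist",[(282,75),(362,75),(287,225),(357,225)],17)[:,:2];k=onz("wrist",[(321,50)],30)[:,:2]
e=np.array([.6523,-.758]);n=np.array([.758,.6523])
d=(c[:2].mean(0)-c[2:].mean(0));print(c,np.linalg.norm(c[0]-c[1]),np.degrees(np.arctan2(d[1],d[0])))
m1=c[:2].mean(0)-127.5*e; m2=k[0]-145*e; m3=onz("wrist",[(322,148)],17)[0,:2]-62.5*e;print(m1,m2,m3)
```

```text
[[ 675.4 -255. ]
 [ 622.3 -300.7]
 [ 583.3 -148. ]
 [ 529.8 -194. ]] 70.1371201176706 -49.1786460213278
[ 565.7 -181.2] [ 566.8 -180.9] [ 566.3 -182.1]
```

>>> {"name": "drive_tool", "arguments": {"targets": [[1, 35, 0, 0, 0], [1, 68, 0, 0, 0], [1, 68, 0, 30, 0], [1, 68, 0, 70, 0], [1, 68, 0, 100, 0], [1, 68, 0, 118, 0], [1, 68, 0, 123, 0], [1, 68, 0, 127, 0], [1, 68, 0, 130, 0], [1, 68, 0, 130, 0]]}}

```text
clock: 7.1
position: [631.0, -250.9, 32.1]
ee_rot: [0.909, -0.417, 0.001, -0.0]
contact_force: [-0.9, -0.4, -2.1]
gripper_width: 24.7
grasp_force: 59.3
```

Run:
```python
from h import *
to(628.6,-252.1,26.5,220.7)
```

```text
t=7.1 [ 631.  -250.9   32.1] yaw -139.3 d=[-0.6  2.6  5.6] roll=0.0 q6 0.85 w 24.7
```

>>> {"name": "drive_tool", "arguments": {"targets": [[1, 0, 2, 1, 0], [1, 0, 2, 3, 0], [1, 0, 2, 4, 0], [1, 0, 2, 5, 0], [1, 0, 2, 5, 0], [1, 0, 2, 5, 0]]}}

```text
clock: 7.7
position: [629.0, -252.6, 26.6]
ee_rot: [0.909, -0.417, 0.0, 0.0]
contact_force: [-0.7, -0.6, -0.5]
gripper_width: 24.7
grasp_force: 59.6
```

>>> {"name": "drive_tool", "arguments": {"targets": [[1, 0, 0, 0.5, 0], [1, 0, 0, 0.5, 0], [0.3, 0, 0, 0.5, 0], [0, 0, 0, 0.5, 0], [-0.5, 0, 0, 0.5, 0], [-1, 0, 0, 0.5, 0], [-1, 0, 0, 0.5, 0], [-1, 0, 0, 0.5, 0], [-1, 0, 0, -30, 0], [-1, 0, 0, -80, 0], [-1, 0, 0, -125, 0], [-1, 0, 0, -130, 0]]}}

```text
clock: 8.9
position: [632.7, -253.7, 164.5]
ee_rot: [0.909, -0.417, 0.007, -0.001]
contact_force: [0.4, 0.3, 0.8]
gripper_width: 85.5
grasp_force: 0.0
```

Run:
```python
from h import *
to(551,253,130,184)
cv2.imwrite("pics/w4.png",np.vstack([arm.get_image("wrist")[100:400],cv2.resize(arm.get_image("scene")[200:360,200:380],None,fx=1.8,fy=1.8,interpolation=2).copy() if 0 else np.pad(cv2.resize(arm.get_image("scene")[210:360,190:350],(320,300),interpolation=2),((0,0),(0,320),(0,0)))]))
```

```text
t=8.9 [ 632.7 -253.7  164.5] yaw -139.2 d=[-437.6 -268.7   31.1] roll=36.8 q6 0.85 w 85.5
```

View pics/w4.png

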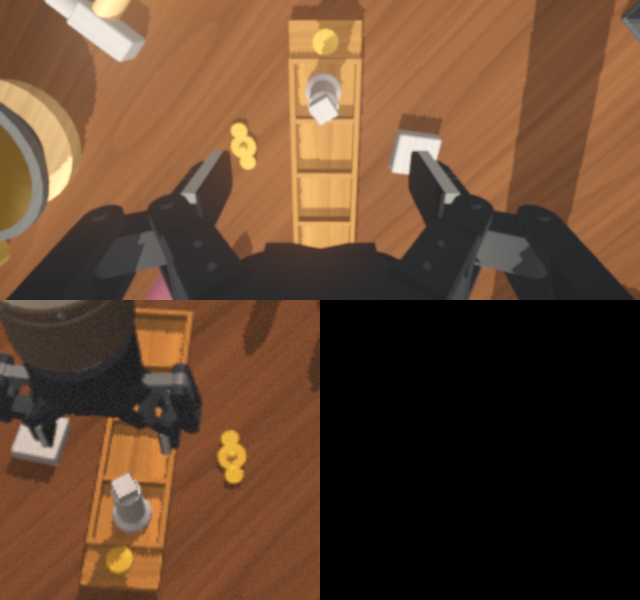

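The square stands centred in the compartment next to the knob, foot at about (323,185) in the wrist view. Next is the dome.

>>> {"name": "drive_tool", "arguments": {"targets": [[-1, -435, -266, 31, 37], [-1, -435, -266, 31, 37], [-1, -435, -266, 31, 37], [-1, -435, -266, 31, 37], [-1, -435, -266, 31, 37], [-1, -435, -266, 31, 37], [-1, -435, -266, 31, 37], [-1, -435, -266, 31, 37], [-1, -435, -266, 31, 37], [-1, -435, -266, 31, 37], [-1, -435, -266, 31, 37], [-1, -435, -266, 31, 37]]}}

```text
clock: 10.2
position: [545.5, 252.8, 123.1]
ee_rot: [0.731, -0.683, -0.0, 0.002]
contact_force: [0.1, -0.0, 0.1]
gripper_width: 85.7
grasp_force: 0.0
```

>>> {"name": "drive_tool", "arguments": {"targets": [[-1, 0, 0, 0, 0], [-1, 0, 0, 0, 0]]}}

```text
clock: 10.4
position: [546.9, 249.2, 124.6]
ee_rot: [0.729, -0.685, -0.0, 0.001]
contact_force: [0.4, 0.3, -0.1]
gripper_width: 85.2
grasp_force: 0.0
```

Run:
```python
from h import *
to(550.5,253.5,32.5,184)
```

```text
t=10.4 [546.9 249.2 124.6] yaw -176.4 d=[-4.2 -4.  92.1] roll=-0.4 q6 -0.63 w 85.2
```

>>> {"name": "drive_tool", "arguments": {"targets": [[-1, -4, -4, 20, 0], [-1, -4, -4, 60, 0], [-1, -4, -4, 85, 0], [-1, -4, -4, 92, 0], [0, -4, -4, 92, 0], [1, -4, -4, 92, 0], [1, -4, -4, 92, 0], [1, -4, -4, 92, 0], [1, -4, -4, 92, 0], [1, -4, -4, 92, 0], [1, -4, -4, 92, 0], [1, -4, -4, 92, 0]]}}

```text
clock: 11.6
position: [551.3, 255.5, 34.9]
ee_rot: [0.73, -0.684, 0.0, -0.001]
contact_force: [-1.2, -0.6, 5.7]
gripper_width: 23.7
grasp_force: 59.8
```

>>> {"name": "drive_tool", "arguments": {"targets": [[1, 0, 0, -10, 0], [1, 0, 0, -40, 0], [1, 0, 0, -80, 0], [1, 0, 0, -120, 0], [1, 0, 0, -130, 0], [1, 0, 0, -130, 0], [1, 0, 0, -130, 0]]}}

```text
clock: 12.3
position: [549.4, 254.4, 161.5]
ee_rot: [0.729, -0.684, -0.001, 0.002]
contact_force: [-0.2, -0.7, -3.5]
gripper_width: 23.9
grasp_force: 59.3
```

Run:
```python
from h import *
to(587.9,-204.7,160,220.7)
```

```text
t=12.3 [549.4 254.4 161.5] yaw -176.4 d=[460.6  -9.2   1.9] roll=-37.1 q6 -0.64 w 23.9
```

>>> {"name": "drive_tool", "arguments": {"targets": [[1, 20, 0, 0, -3], [1, 60, -1, 0, -6], [1, 105, -2, 0, -10], [1, 153, -3, 0, -14], [1, 203, -4, 0, -18], [1, 253, -5, 0, -22], [1, 303, -6, 0, -26], [1, 350, -7, 0, -30], [1, 395, -8, 0, -34], [1, 435, -9, 0, -37], [1, 460, -9, 0, -37], [1, 460, -9, 0, -37]]}}

```text
clock: 13.5
position: [587.6, -206.4, 159.7]
ee_rot: [0.908, -0.419, -0.003, 0.001]
contact_force: [-0.7, 0.4, -2.8]
gripper_width: 23.7
grasp_force: 59.3
```

>>> {"name": "drive_tool", "arguments": {"targets": [[1, 0, 0, 0, 0], [1, 0, 0, 0, 0]]}}

```text
clock: 13.7
position: [588.6, -202.5, 161.7]
ee_rot: [0.909, -0.417, -0.002, 0.0]
contact_force: [-0.1, 0.1, -2.3]
gripper_width: 23.6
grasp_force: 59.3
```

Run:
```python
from h import *
to(587.9,-204.7,32,220.7)
```

```text
t=13.7 [ 588.6 -202.5  161.7] yaw -139.3 d=[  1.5   1.8 129.7] roll=0.0 q6 0.78 w 23.6
```

>>> {"name": "drive_tool", "arguments": {"targets": [[1, 1, 2, 30, 0], [1, 1, 2, 70, 0], [1, 1, 2, 100, 0], [1, 1, 2, 118, 0], [1, 1, 2, 124, 0], [1, 1, 2, 128, 0], [1, 1, 2, 130, 0], [1, 1, 2, 131, 0], [1, 1, 2, 132, 0], [1, 1, 2, 132, 0]]}}

```text
clock: 14.7
position: [588.8, -205.5, 31.9]
ee_rot: [0.909, -0.417, 0.001, -0.0]
contact_force: [0.8, -1.3, -1.8]
gripper_width: 23.8
grasp_force: 59.3
```

>>> {"name": "drive_tool", "arguments": {"targets": [[1, 0, 0, 1, 0], [1, 0, 0, 2, 0], [1, 0, 0, 2, 0], [1, 0, 0, 2, 0]]}}

```text
clock: 15.1
position: [588.5, -205.5, 29.3]
ee_rot: [0.909, -0.417, -0.0, 0.0]
contact_force: [0.3, 0.3, -1.6]
gripper_width: 23.9
grasp_force: 59.3
```

Still about the stake's weight on the wrist, so it isn't touching yet. I'll lower it further.

>>> {"name": "drive_tool", "arguments": {"targets": [[1, 0, 0, 1, 0], [1, 0, 0, 2, 0], [1, 0, 0, 2, 0], [1, 0, 0, 2, 0]]}}

```text
clock: 15.5
position: [588.6, -205.6, 28.9]
ee_rot: [0.909, -0.417, 0.0, 0.0]
contact_force: [-2.6, 1.5, 5.6]
gripper_width: 23.9
grasp_force: 60.4
```

Contact (+5.6 N), so release and lift away.

>>> {"name": "drive_tool", "arguments": {"targets": [[0.3, 0, 0, 0, 0], [0, 0, 0, 0, 0], [-0.5, 0, 0, 0, 0], [-1, 0, 0, 0, 0], [-1, 0, 0, 0, 0], [-1, 0, 0, 0, 0], [-1, 0, 0, -30, 0], [-1, 0, 0, -80, 0], [-1, 0, 0, -125, 0], [-1, 0, 0, -130, 0], [-1, 0, 0, -130, 0]]}}

```text
clock: 16.6
position: [589.3, -205.5, 159.4]
ee_rot: [0.909, -0.417, 0.002, -0.001]
contact_force: [0.1, -0.0, -0.9]
gripper_width: 85.6
grasp_force: 0.0
```

Run:
```python
from h import *
to(557.5,193.5,130,184)
```

```text
t=16.6 [ 589.3 -205.5  159.4] yaw -139.3 d=[-323.4 -235.8   29.2] roll=36.7 q6 0.79 w 85.6
```

>>> {"name": "drive_tool", "arguments": {"targets": [[-1, -323, -236, 29, 37], [-1, -323, -236, 29, 37], [-1, -323, -236, 29, 37], [-1, -323, -236, 29, 37], [-1, -323, -236, 29, 37], [-1, -323, -236, 29, 37], [-1, -323, -236, 29, 37], [-1, -323, -236, 29, 37], [-1, -323, -236, 29, 37], [-1, -323, -236, 29, 37], [-1, -323, -236, 29, 37]]}}

```text
clock: 17.7
position: [556.0, 192.6, 126.9]
ee_rot: [0.729, -0.684, -0.0, 0.002]
contact_force: [-0.0, -0.7, -0.5]
gripper_width: 85.6
grasp_force: 0.0
```

Run:
```python
from h import *
to(557.5,193.5,33,184)
im=arm.get_image("wrist")
print(proj("wrist",[[557.5,193.5,79],[559.5,131,86]]).round())
s=arm.get_image("scene")[205:365,190:350]
cv2.imwrite("pics/w5.png",np.hstack([im[:300,200:440],cv2.resize(s,(300,300),interpolation=2)]))
```

```text
t=17.7 [556.  192.6 126.9] yaw -176.3 d=[-1.  -1.8 93.9] roll=-0.3 q6 -0.54 w 85.6
[[318. 225.]
 [322. 131.]]
```

View pics/w5.png

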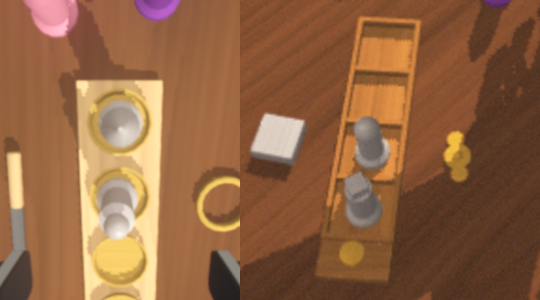

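Both placed stakes stand upright in the tray. The ball's head is at (317,224), matching the prediction, and the cone's tip is at (321,126), about 3 mm from it.

>>> {"name": "drive_tool", "arguments": {"targets": [[-1, -1, -2, 20, 0], [-1, -1, -2, 60, 0], [-1, -1, -2, 85, 0], [-1, -1, -2, 94, 0], [-1, -1, -2, 94, 0], [0, -1, -2, 94, 0], [1, -1, -2, 94, 0], [1, -1, -2, 94, 0], [1, -1, -2, 94, 0], [1, -1, -2, 94, 0], [1, -1, -2, 94, 0], [1, -1, -2, 94, 0]]}}

```text
clock: 19.0
position: [559.1, 194.7, 35.4]
ee_rot: [0.73, -0.684, 0.0, -0.001]
contact_force: [-1.3, -0.2, 6.7]
gripper_width: 24.7
grasp_force: 59.1
```

>>> {"name": "drive_tool", "arguments": {"targets": [[1, 0, 0, 0, 0], [1, 0, 0, -10, 0], [1, 0, 0, -40, 0], [1, 0, 0, -80, 0], [1, 0, 0, -120, 0], [1, 0, 0, -130, 0], [1, 0, 0, -130, 0], [1, 0, 0, -130, 0]]}}

```text
clock: 19.8
position: [557.5, 193.9, 162.6]
ee_rot: [0.729, -0.684, -0.001, 0.001]
contact_force: [-0.7, -0.4, -2.3]
gripper_width: 24.4
grasp_force: 59.2
```

Run:
```python
from h import *
to(547.1,-157.3,160,220.7)
```

```text
t=19.8 [557.5 193.9 162.6] yaw -176.3 d=[349.9  32.8   3. ] roll=-37.0 q6 -0.54 w 24.4
```

>>> {"name": "drive_tool", "arguments": {"targets": [[1, 20, 2, 0, -4], [1, 55, 5, 0, -8], [1, 95, 9, 0, -12], [1, 140, 13, 0, -17], [1, 185, 17, 0, -22], [1, 230, 21, 0, -27], [1, 270, 25, 0, -32], [1, 310, 29, 0, -36], [1, 340, 32, 0, -37], [1, 350, 33, 0, -37], [1, 350, 33, 0, -37], [1, 350, 33, 0, -37]]}}

```text
clock: 21.0
position: [547.8, -156.3, 163.0]
ee_rot: [0.909, -0.417, -0.001, 0.0]
contact_force: [-0.3, 0.3, -2.0]
gripper_width: 24.5
grasp_force: 59.2
```

Run:
```python
from h import *
to(547.1,-157.3,32,220.7)
```

```text
t=21.0 [ 547.8 -156.3  163. ] yaw -139.3 d=[  0.5   0.9 131. ] roll=-0.0 q6 0.70 w 24.5
```

>>> {"name": "drive_tool", "arguments": {"targets": [[1, 0, 1, 30, 0], [1, 0, 1, 70, 0], [1, 0, 1, 100, 0], [1, 0, 1, 118, 0], [1, 0, 1, 124, 0], [1, 0, 1, 128, 0], [1, 0, 1, 130, 0], [1, 0, 1, 132, 0], [1, 0, 1, 132, 0], [1, 0, 1, 132, 0]]}}

```text
clock: 22.0
position: [548.0, -157.7, 33.0]
ee_rot: [0.909, -0.417, 0.001, -0.0]
contact_force: [-0.9, 0.1, -1.1]
gripper_width: 24.2
grasp_force: 59.2
```

>>> {"name": "drive_tool", "arguments": {"targets": [[1, 0, 0, 1, 0], [1, 0, 0, 2, 0], [1, 0, 0, 2, 0], [1, 0, 0, 2, 0]]}}

```text
clock: 22.4
position: [547.6, -157.7, 30.3]
ee_rot: [0.909, -0.417, -0.0, 0.0]
contact_force: [-0.1, 0.4, -2.3]
gripper_width: 24.5
grasp_force: 59.2
```

>>> {"name": "drive_tool", "arguments": {"targets": [[1, 0, 0, 1, 0], [1, 0, 0, 1.5, 0], [1, 0, 0, 1.5, 0], [1, 0, 0, 1.5, 0]]}}

```text
clock: 22.8
position: [547.8, -157.7, 29.4]
ee_rot: [0.909, -0.417, 0.0, -0.0]
contact_force: [-2.3, -0.4, 5.1]
gripper_width: 23.9
grasp_force: 59.8
```

Contact, so release.

>>> {"name": "drive_tool", "arguments": {"targets": [[0.3, 0, 0, 0, 0], [0, 0, 0, 0, 0], [-0.5, 0, 0, 0, 0], [-1, 0, 0, 0, 0], [-1, 0, 0, 0, 0], [-1, 0, 0, 0, 0], [-1, 0, 0, -30, 0], [-1, 0, 0, -80, 0], [-1, 0, 0, -125, 0], [-1, 0, 0, -130, 0], [-1, 0, 0, -130, 0]]}}

```text
clock: 23.9
position: [548.4, -157.6, 160.7]
ee_rot: [0.909, -0.417, 0.002, -0.001]
contact_force: [-0.3, -0.3, 0.7]
gripper_width: 85.2
grasp_force: 0.0
```

Run:
```python
from h import *
to(560,130,130,184)
```

```text
t=23.9 [ 548.4 -157.6  160.7] yaw -139.3 d=[-210.6 -196.1   30.8] roll=36.7 q6 0.71 w 85.2
```

>>> {"name": "drive_tool", "arguments": {"targets": [[-1, -210, -196, 31, 37], [-1, -210, -196, 31, 37], [-1, -210, -196, 31, 37], [-1, -210, -196, 31, 37], [-1, -210, -196, 31, 37], [-1, -210, -196, 31, 37], [-1, -210, -196, 31, 37], [-1, -210, -196, 31, 37], [-1, -210, -196, 31, 37]]}}

```text
clock: 24.8
position: [558.5, 128.4, 126.5]
ee_rot: [0.729, -0.684, -0.001, 0.001]
contact_force: [0.1, 0.1, 0.6]
gripper_width: 85.6
grasp_force: 0.0
```

Run:
```python
from h import *
to(560,130,33,184)
im=arm.get_image("wrist")
print(proj("wrist",[[560,130,87]]).round())
s=arm.get_image("scene")[205:365,190:350]
cv2.imwrite("pics/w6.png",np.hstack([im[:300,200:440],cv2.resize(s,(300,300),interpolation=2)]))
```

```text
t=24.8 [558.5 128.4 126.5] yaw -176.3 d=[-1.6 -1.9 93.5] roll=-0.3 q6 -0.44 w 85.6
[[318. 230.]]
```

View pics/w6.png

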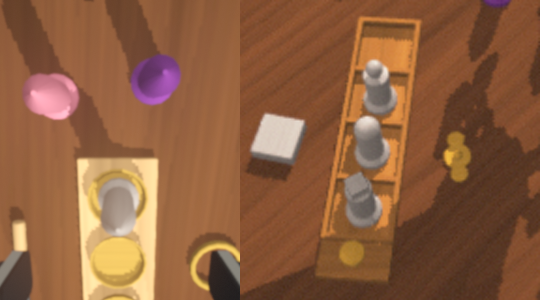

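The cone's tip is at (318,228), as predicted, and the pink and purple look-alikes at (250,95) and (356,80) are clear of the fingers. The ball stands well in its compartment.

>>> {"name": "drive_tool", "arguments": {"targets": [[-1, -1, -2, 20, 0], [-1, -1, -2, 60, 0], [-1, -1, -2, 85, 0], [-1, -1, -2, 93, 0], [-1, -1, -2, 93, 0], [0, -1, -2, 93, 0], [1, -1, -2, 93, 0], [1, -1, -2, 93, 0], [1, -1, -2, 93, 0], [1, -1, -2, 93, 0], [1, -1, -2, 93, 0], [1, -1, -2, 93, 0]]}}

```text
clock: 26.1
position: [561.4, 130.6, 35.8]
ee_rot: [0.73, -0.684, 0.0, -0.0]
contact_force: [-2.9, -0.5, 5.7]
gripper_width: 24.2
grasp_force: 58.7
```

>>> {"name": "drive_tool", "arguments": {"targets": [[1, 0, 0, 0, 0], [1, 0, 0, -10, 0], [1, 0, 0, -40, 0], [1, 0, 0, -80, 0], [1, 0, 0, -120, 0], [1, 0, 0, -130, 0], [1, 0, 0, -130, 0], [1, 0, 0, -130, 0]]}}

```text
clock: 26.9
position: [559.9, 130.1, 163.1]
ee_rot: [0.729, -0.684, -0.001, 0.001]
contact_force: [-0.7, -0.6, -3.7]
gripper_width: 24.4
grasp_force: 59.3
```

Run:
```python
from h import *
to(506.4,-109.9,160,220.7)
```

```text
t=26.9 [559.9 130.1 163.1] yaw -176.4 d=[236.1  68.6   3.4] roll=-37.1 q6 -0.45 w 24.4
```

>>> {"name": "drive_tool", "arguments": {"targets": [[1, 15, 4, 0, -4], [1, 40, 12, 0, -8], [1, 75, 22, 0, -14], [1, 115, 33, 0, -20], [1, 155, 45, 0, -26], [1, 190, 55, 0, -32], [1, 220, 64, 0, -37], [1, 236, 69, 0, -37], [1, 236, 69, 0, -37], [1, 236, 69, 0, -37]]}}

```text
clock: 27.9
position: [506.6, -109.6, 163.0]
ee_rot: [0.909, -0.418, -0.002, 0.001]
contact_force: [0.1, -0.0, -3.5]
gripper_width: 24.3
grasp_force: 59.3
```

Run:
```python
from h import *
to(506.4,-109.9,32,220.7)
```

```text
t=27.9 [ 506.6 -109.6  163. ] yaw -139.4 d=[  0.4  -0.  131. ] roll=-0.1 q6 0.61 w 24.3
```

>>> {"name": "drive_tool", "arguments": {"targets": [[1, 0, 0, 30, 0], [1, 0, 0, 70, 0], [1, 0, 0, 100, 0], [1, 0, 0, 118, 0], [1, 0, 0, 124, 0], [1, 0, 0, 128, 0], [1, 0, 0, 130, 0], [1, 0, 0, 132, 0], [1, 0, 0, 132, 0], [1, 0, 0, 132, 0]]}}

```text
clock: 28.9
position: [508.0, -109.4, 33.5]
ee_rot: [0.909, -0.417, 0.001, -0.0]
contact_force: [0.1, -0.5, -1.5]
gripper_width: 24.3
grasp_force: 59.3
```

>>> {"name": "drive_tool", "arguments": {"targets": [[1, 0, 0, 1, 0], [1, 0, 0, 2, 0], [1, 0, 0, 3, 0], [1, 0, 0, 3, 0], [1, 0, 0, 3, 0]]}}

```text
clock: 29.4
position: [507.6, -109.5, 29.9]
ee_rot: [0.909, -0.417, 0.0, -0.0]
contact_force: [0.1, -0.5, -1.5]
gripper_width: 24.4
grasp_force: 59.4
```

>>> {"name": "drive_tool", "arguments": {"targets": [[1, 0, 0, 0.5, 0], [1, 0, 0, 1, 0], [1, 0, 0, 1, 0], [1, 0, 0, 1, 0]]}}

```text
clock: 29.8
position: [507.7, -109.5, 29.8]
ee_rot: [0.909, -0.417, 0.0, 0.0]
contact_force: [-1.8, 0.3, 5.5]
gripper_width: 24.6
grasp_force: 60.3
```

>>> {"name": "drive_tool", "arguments": {"targets": [[0.3, 0, 0, 0, 0], [0, 0, 0, 0, 0], [-0.5, 0, 0, 0, 0], [-1, 0, 0, 0, 0], [-1, 0, 0, 0, 0], [-1, 0, 0, 0, 0], [-1, 0, 0, -30, 0], [-1, 0, 0, -80, 0], [-1, 0, 0, -125, 0], [-1, 0, 0, -170, 0], [-1, 0, 0, -190, 0]]}}

```text
clock: 30.9
position: [509.4, -109.6, 223.8]
ee_rot: [0.909, -0.417, 0.004, -0.002]
contact_force: [-0.1, 0.1, -0.7]
gripper_width: 85.4
grasp_force: 0.0
```

>>> {"name": "drive_tool", "arguments": {"targets": [[-1, -50, 0, 0, 0], [-1, -50, 0, 0, 0], [-1, -50, 0, 0, 0]]}}

```text
clock: 31.2
position: [474.5, -71.0, 219.2]
ee_rot: [0.909, -0.416, 0.0, -0.0]
contact_force: [-0.0, -0.9, 0.3]
gripper_width: 85.6
grasp_force: 0.0
```

Run:
```python
from h import *
print(arm.read_state()["position"])
cv2.imwrite("pics/w7.png",arm.get_image("wrist")[:320])
e=np.array([.6523,-.758]);m=np.array([567.5,-181.])
print(proj("wrist",[[*(m+e*y),5] for y in(93.75,31.25,-31.25,-93.75)]).round())
```

```text
[474.51100126 -71.01360168 219.22466237]
[[321. -62.]
 [321.   8.]
 [321.  72.]
 [321. 130.]]
```

View pics/w7.png

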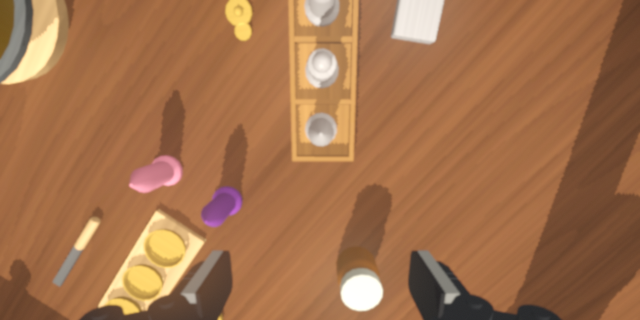

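The cone (321,130), ball (322,68) and dome (320,5) stand centred in their compartments. The square was seen upright in the last scene view and nothing has gone near it since, and the arm is clear. I'll hand in.

```bash
python3 -c "
from bench import arm
print(arm.job_done())"
```

```text
the job is handed in; nothing more can be done
None
```

All four stakes now stand upright in the tray in the board's order (square, dome, ball, cone from the knob), and I handed the job in at about 31 s; the system gave no verdict.

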